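# Tap a bar down onto its parallels in the vise

## Task

The aluminium bar in the blue vise is sitting high and crooked above its two steel parallels. Take the hand tamper by its black grip and with its white face gently tap or push the bar down wherever it stands high until both ends are fully down and tight on the parallels, so that these can no longer slide; touch the bar only with the tamper. Then stand the tamper upright on the black rubber pad and let go of it.

Things in the scene. Friction and masses are not known exactly. Their poses are not given: they have to be found in the camera images.
- vise: Low blue machine vise, bolted to the bench (fixed), 150 mm long in its x, 76 mm wide in its y, jaws 72 mm high; 30 mm high bed between the jaws. Origin at the centre of its underside on the bench; x points across the jaws away from the robot (turned by up to 20 degrees), y to the left along the jaws, z up. The jaws grip the bar from both sides, 36 mm apart.
- bar: Aluminium bar, 36 mm in x, 130 mm long in y, 30 mm high, in the vise. Origin: centre of its underside; axes as the vise's. Jaw friction holds it: it moves only up and down and rocks end to end, and stays where left; 6 to 16 N at an end drives it down and may rock the other end up. Starts 5 to 8 mm high, tilted up to 0.05 rad. Seated: level, top 84 mm above the bench; 20 N moves it no further.
- bar_left (a point): Point on the top face of the bar, 50 mm left (+y of the bar) of its middle: a good place to tap.
- bar_right (a point): Point on the top face of the bar, 50 mm right (-y of the bar) of its middle: a good place to tap.
- parallel_near: Ground steel parallel, 8 mm thick in x, 160 mm long in y, 24 mm high, standing loose on the vise bed below the bar, along the jaw nearer the robot; its ends show beyond the bar. Origin at the centre of its underside.
- parallel_far: The same steel parallel along the jaw farther from the robot.
- tamper: Loose hand tamper, 128 mm tall, 0.35 kg, standing upright on the bench: round soft white face 34 mm in diameter at the bottom, steel collar 42 mm wide to 56 mm height, and a black square grip 26 x 26 mm from 56 to 128 mm height (flat sides along its own x and y axes). Origin at the centre of the white face, z up along the grip.
- pad: Flat black rubber pad with a thin orange border line, 100 x 100 mm, 4 mm thick, fixed on the bench. Origin at the centre of its underside. Between the pad side and the vise a grey clamp jig, 118 mm high, stands on the bench at x 0.5 to 0.64, y -0.09 to 0.2 m, and tools hang above and behind it at x 0.67 m: carry the tamper round the front (x about 0.42 m), its face over 0.13 m high.

How it is judged:
By the outcome, as a careful person would: the job done as asked, in the order asked, and still so for the second after the job is handed in, with the robot touching nothing.
It also fails if it takes over 54 s, if anything falls off the work surface, if the arm or the gripper's body presses on something with over 40 N, if the wrist force passes 120 N, or if a joint passes its speed limit or range.

## Robot

A 6-joint arm with a two-finger parallel gripper is mounted at the origin on a cart in front of the work surface, level with it; the furniture and walls round the work are solid. World frame = base frame: x ahead of the robot, y to its left, z up, the work surface at z = 0. Lengths are in m, angles in degrees, forces in N, time in s.
With the tool pointing down it reaches from about 0.35 to 0.85 m from the base axis. Payload 8.1 kg.
Tool frame: the origin (TCP) lies between the finger pads; the fingertips stand 8 mm ahead of it and the grasp point (between the pads) lies 11 mm behind it; z points along the fingers, y is the line along which they close (so a half turn about z gives the same grasp; the last joint's range is limited). The gripper opens to 93 mm and grips with 3 to 60 N. Pads are 15 mm wide; open, the fingers measure 128 mm over their backs; the gripper's body (75 mm by 188 mm) begins 65 mm behind the grasp point.
Start: joints at [61.398, 7.471, 85.268, -0, 87.261, -4.893], TCP at [0.241, 0.549, 0.227] pointing down, gripper open.
Joint ranges: [-169.43, 169.43], [-51.17, 129.36], [1.28, 143.12], [-76.62, 256.62], [0, 156.53], [-152.29, 152.29]. Speed limits (degrees/s): [136.94, 136.94, 159.86, 180, 180, 180].

## Interface

Orientations are given as a 3x3 rotation matrix whose columns are the frame's x, y, z axes.
In Python, from plant import arm gives the robot as it stands.
- The arm moves only by the shell command python3 nudge.py FILE [FORCE], which reads ROWS from the file FILE. ROWS is a JSON list that holds a single list of rows (three levels of brackets), with 1 to 5 rows, each of 7 numbers: dx, dy, dz in normalised numbers (1 is 0.75 m), then a rotation vector rx, ry, rz in normalised numbers (1 is 180 degrees), then the finger opening in m; each row is the pose to reach, as a shift and turn from the pose commanded when the command began, along the tool's axes at that moment; what a row does not reach only later rows make up. A row lasts 1/10 s, in which the tool goes at most 0.05 m and 8.59 degrees, less where a joint would pass 70% of its speed; a pose out of reach is approached as far as the arm can. The fingers move at their own pace and stop on an object; FORCE is the grip in N (left out, the last holds). Time passes only in rows, so rows that do not move let the fingers close. It prints the time, the measured TCP pose, the force, the opening and the grip force at its end. A shift or turn number past 1, either way, is cut back to 1. Input that does not fit is refused with a message, and nothing moves.
- arm.get_obs(): the state, without advancing time (a new reading comes with each control period).
- arm.grab_frame(name): name is "scene" or "top"; returns a dict with "frame" (384x512x3 uint8, red, green, blue), "fov_y" (degrees; the focal length in pixels is half the picture's height over the tangent of half this angle, whatever the lens; pixels are square), "cx", "cy" (the principal point, pixels), "dist" ([k1, k2, p1, p2, k3] as OpenCV has them; the pictures are not rectified), "position" and "attitude" of the camera in the world. Camera axes: x right, y up, looking along -z (the intrinsics and any distortion apply to the point x, -y, -z); pixel columns grow to the right and rows downward; lengths in m; the calibration is good to about 2 mm. A picture is of the moment at which its call begins. There is no depth.
- arm.close_job(): hands the job in; it is judged then, once.
The state is a dict: "clock": time; "q": joint angles; "joint_velocities": joint speeds; "effort": joint torques, N m; "eef_pos": TCP position; "ee_rot": TCP orientation; "force": force on the tool from outside, world axes, zero at the start; "wrist_torque": the same for the moment, N m; "finger_gap": finger opening in m; "gripper_force": force on a finger pad.
Only numpy, scipy, OpenCV 4.12 (cv2) and the standard library are available. Lean on these libraries where they do the work, as an engineer would, in place of code of your own. Each camera call takes 0.05 s, during which the arm holds its last target. There are 200 camera calls.

## Working session

There is one attempt and no reset: what is moved stays moved. The work goes in short steps, Python scripts to look and compute and a shell command to move; the robot and the scene stay as the last step left them, time stands still between calls to the robot, and variables do not carry over. Pictures are saved under pics/ and viewed, at most 10 in all, crops included, and the job is handed in when it is done.

```bash
ls; mkdir -p pics
cat > h.py <<'E'
import numpy as np,cv2
from plant import arm
def cam(n):
    f=arm.grab_frame(n);H=f["frame"].shape[0]
    fl=H/2/np.tan(np.radians(f["fov_y"])/2)
    f["K"]=np.array([[fl,0,f["cx"]],[0,fl,f["cy"]],[0,0,1]]);f["d"]=np.array(f["dist"],float)
    f["R"]=np.array(f["attitude"]).reshape(3,3);f["p"]=np.array(f["position"]);return f
def ray(f,uv):
    u=cv2.undistortPoints(np.array(uv,float).reshape(-1,1,2),f["K"],f["d"]).reshape(-1,2)
    return np.c_[u[:,0],-u[:,1],-np.ones(len(u))]@f["R"].T
def onz(f,uv,z):
    r=ray(f,uv);return f["p"]+r*((z-f["p"][2])/r[:,2])[:,None]
def proj(f,P):
    c=(np.array(P,float).reshape(-1,3)-f["p"])@f["R"]
    return cv2.projectPoints(c*[1,-1,-1],np.zeros(3),np.zeros(3),f["K"],f["d"])[0].reshape(-1,2)
def save(f,name,crop=None,s=1):
    im=f["frame"][:,:,::-1]
    if crop: a,b,c,d=crop; im=im[b:d,a:c]
    cv2.imwrite("pics/"+name,cv2.resize(im,None,fx=s,fy=s,interpolation=cv2.INTER_CUBIC))
E
python3 - <<'E'
from h import *
for n in("scene","top"):
    f=cam(n);save(f,n+".png",None,1.5);np.save(n+".npy",f,allow_pickle=True);print(n,f["p"],f["R"].round(3).tolist(),f["fov_y"],f["d"])
o=arm.get_obs();print(o["clock"],o["eef_pos"],o["ee_rot"],o["force"])
E
```

```text
nudge.py
pics
plant.py
scene [-0.22621432 -0.44067547  1.09430377] [[0.533, 0.655, -0.536], [-0.846, 0.401, -0.35], [-0.014, 0.64, 0.768]] 43.36076586216706 [0.025243 0.       0.       0.       0.      ]
top [0.35213071 0.01085691 1.18244528] [[-0.011, 0.992, -0.123], [-1.0, -0.012, -0.007], [-0.008, 0.123, 0.992]] 46.858547224037586 [-0.07456726  0.          0.          0.          0.        ]
0.1 [0.24100689 0.54893144 0.22570448] [[-9.15601143e-01  4.02086964e-01 -7.87326104e-04]
 [ 4.02087707e-01  9.15600052e-01 -1.42128382e-03]
 [ 1.49396126e-04 -1.61790324e-03 -9.99998680e-01]] [ 0.33884449 -0.27374039 -0.39489482]
```

View pics/scene.png

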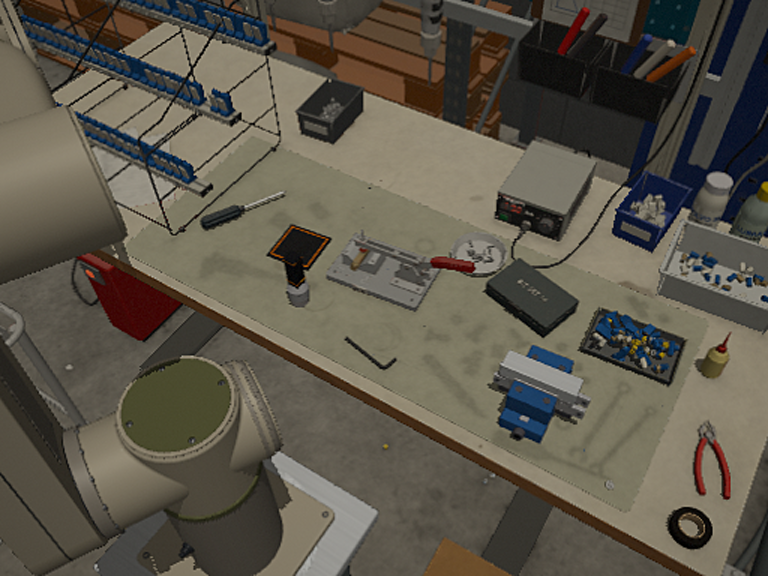

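View pics/top.png

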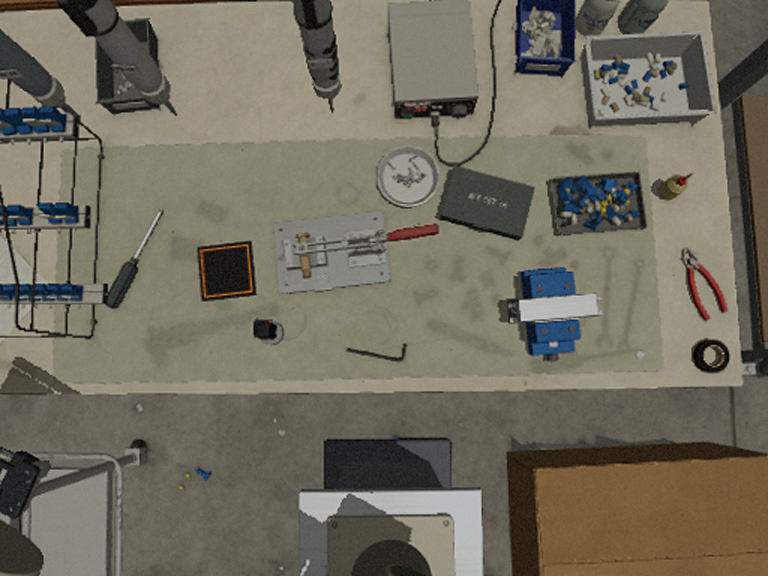

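The scene view shows the tamper at (295,280), the pad at (299,247) and the vise at (540,395). In the top view the tamper grip is at (264,329), the pad at (227,270) and the vise at (550,312). All are pixels of the 1.5x pictures. I'll enlarge these regions.

Run:
```python
from h import *
T=np.load("top.npy",allow_pickle=True).item();S=np.load("scene.npy",allow_pickle=True).item()
def c(f,x,y,w,h,s): return cv2.resize(f["frame"][y:y+h,x:x+w,::-1],(w*s,h*s),interpolation=cv2.INTER_CUBIC)
a=np.hstack([c(T,155,200,48,36,8),c(S,170,165,48,36,8)])
b=np.hstack([c(T,325,170,96,72,4),c(S,316,225,96,72,4)])
cv2.imwrite("pics/m.png",np.vstack([a,b]))
```

```text
(no output)
```

View pics/m.png

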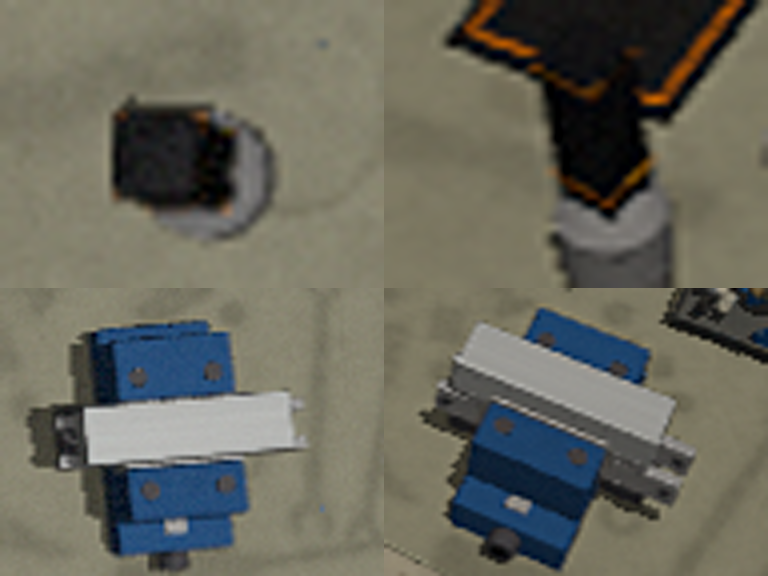

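The top crop shows the black grip's top face centred near (157,153) and the collar circle near (207,174). The scene crop shows the orange corner at the grip's foot near (608,211). The bar's bright top face has clear corners in both views, so I'll measure these next.

Run:
```python
from h import *
T=np.load("top.npy",allow_pickle=True).item();S=np.load("scene.npy",allow_pickle=True).item()
def cr(p,ox,oy,s): return (np.array(p,float)+.5)/s-.5+[ox,oy]
print("griptop",onz(T,cr([[157,153]],155,200,8),.128),"collar",onz(T,cr([[207,174]],155,200,8),.056))
e=onz(S,cr([[555-384,172],[608-384,211],[655-384,160]],170,165,8),.056);print("gripfoot",e,np.degrees(np.arctan2(*(np.diff(e,axis=0)[:,[1,0]].T))),np.linalg.norm(np.diff(e,axis=0),axis=1))
print("scene collar?",onz(S,cr([[613-384,205]],170,165,8),.056))
# grip top dark mask orientation
# pad
for f,n,z in((T,"T",.004),(S,"S",.004)):
    h=cv2.cvtColor(f["frame"],cv2.COLOR_RGB2HSV)
    m=((h[:,:,0]<18)&(h[:,:,1]>170)&(h[:,:,2]>110)).astype(np.uint8)
    b=(130,155,175,205) if n=="T" else (175,145,225,185)
    ys,xs=np.nonzero(m[b[1]:b[3],b[0]:b[2]]);P=onz(f,np.c_[xs+b[0],ys+b[1]],z)[:,:2]
    r=cv2.minAreaRect(P.astype(np.float32));print("pad",n,r)
# bar corners LF RF RN LN
t=cr([[83,410-288],[290,392-288],[300,447-288],[87,465-288]],325,170,4)
s=cr([[480-384,323-288],[675-384,402-288],[662-384,440-288],[453-384,362-288]],316,225,4)
rt=ray(T,t);rs=ray(S,s);Q=[]
for a,b in zip(rt,rs):
    A=np.c_[a,-b];k=np.linalg.lstsq(A,S["p"]-T["p"],rcond=None)[0]
    p,q=T["p"]+k[0]*a,S["p"]+k[1]*b;Q.append((p+q)/2);print("bar",(p+q)/2,np.linalg.norm(p-q))
Q=np.array(Q);print(Q.mean(0),[np.linalg.norm(Q[i]-Q[(i+1)%4]) for i in range(4)])
for i,j in((0,1),(3,2)):
    d=Q[i]-Q[j];print(np.degrees(np.arctan2(-d[0],d[1])))
```

```text
griptop [[0.42701566 0.20246446 0.128     ]] collar [[0.42525759 0.19944875 0.056     ]]
gripfoot [[0.42212943 0.22433453 0.056     ]
 [0.4173905  0.19715068 0.056     ]
 [0.445345   0.19728175 0.056     ]] [-99.88893236   0.26865619] [0.02759383 0.02795481]
scene collar? [[0.42054937 0.19732612 0.056     ]]
pad T ((0.5411461591720581, 0.29097527265548706), (0.08902554214000702, 0.08842559903860092), 6.45625114440918)
pad S ((0.5416600108146667, 0.29238051176071167), (0.08909082412719727, 0.08967852592468262), 6.14739990234375)
bar [ 0.47124159 -0.21638565  0.09004455] 0.0010948680668128009
bar [ 0.47981644 -0.34499712  0.0924198 ] 0.00170263229989339
bar [ 0.44554551 -0.34860769  0.09835218] 0.0006587677320308608
bar [ 0.4361518  -0.21641973  0.09077166] 0.0014523789194144149
[ 0.45818884 -0.28160255  0.09289705] [np.float64(0.12891888836269652), np.float64(0.03496750104402816), np.float64(0.1327379487139562), np.float64(0.035097338398157193)]
3.814408967572446
4.064793046895755
```

Run:
```python
from h import *
T=np.load("top.npy",allow_pickle=True).item();S=np.load("scene.npy",allow_pickle=True).item()
def cr(p,ox,oy,s): return (np.array(p,float)+.5)/s-.5+[ox,oy]
def tri(t,s):
    a=ray(T,t)[0];b=ray(S,s)[0];k=np.linalg.lstsq(np.c_[a,-b],S["p"]-T["p"],rcond=None)[0]
    p,q=T["p"]+k[0]*a,S["p"]+k[1]*b;return (p+q)/2,np.linalg.norm(p-q)
print("foot corner",tri(cr([[228,210]],155,200,8),cr([[608-384,211]],170,165,8)))
print("collar",tri(cr([[207,174]],155,200,8),cr([[611-384,207]],170,165,8)))
for z in(0,.056,.08,.128):
  P=[[.425,.200,z]]
  print(z,(proj(T,P)-[155,200]+.5)*8,(proj(S,P)-[170,165]+.5)*8+[384,0])
g=T["frame"][205:232,165:195].max(2);print(g)
```

```text
foot corner (array([0.41291336, 0.19186889, 0.0637762 ]), np.float64(0.0012119273432004314))
collar (array([0.42517478, 0.20163813, 0.04768778]), np.float64(0.00201533271888727))
0 [[233.65935647 185.85975482]] [[632.73160737 293.98600872]]
0.056 [[205.77441966 175.32434842]] [[615.0397361  194.35780825]]
0.08 [[192.96957646 170.48491401]] [[607.10689802 149.71718336]]
0.128 [[165.63923027 160.15248344]] [[590.56118078  56.67181266]]
[[131 129 126 129 125 125 129 126 121 124 122 118 114 118 117 117 116 112
  116 114 118 128 130 127 130 134 127 134 133 121]
 [130 127 127 123 119 126 128 122 123 117 120 120 124 122 123 114 116 117
  120 118 122 128 129 126 128 131 132 134 131 133]
 [127 126 124 116 113 118 116 119 123 121 125 126 125 125 119 119 116 118
  114 119 123 128 131 124 128 131 131 128 131 135]
 [118 120 118 119 117 115 117 120 117 121 129 123 121 122 120 116 119 118
  120 113 119 128 128 128 129 134 131 133 133 131]
 [123 117 117 121 121 118 117 117 112 120 121 121 123 118 117 117 120 118
  113 118 124 126 127 128 128 133 131 129 130 134]
 [119 122 121 124 122 118 116 115 112
[... 2013 characters left out ...]
 85  89  87  86  70  96
  148 118 116  92  75 109 123 119 121 119 124 131]
 [131 131 130 133 134 131 134 138 133 112 111 109 110 114 112 118 119 117
  115 112 106  74 112 132 133 130 132 133 132 137]
 [136 136 133 135 132 134 135 133 133 129 113 117 108 106 109 113 113 111
  112  82  76 115 139 138 133 136 138 133 133 134]
 [132 133 132 131 138 136 132 135 128 131 133 129 119 111 122 119 103  81
   75  97 112 134 134 134 135 135 133 137 133 137]
 [132 134 133 132 134 133 134 133 132 132 132 131 136 135 135 117 124 129
  142 139 139 133 134 134 128 132 132 137 131 135]
 [131 129 133 136 132 135 132 132 129 131 136 137 134 135 138 137 136 139
  137 133 137 132 133 132 134 133 131 138 138 136]]
```

The tamper is at about (0.426, 0.203), yaw about -5°. The pad centre is (0.541, 0.292). The bar centre is (0.458, -0.282) with yaw about 4°, its top at about 90 mm on the left and 95 mm on the right.

The rows are not in the units I measure in: shifts go in shares of 0.75 m and turns go in shares of 180 degrees. I convert before sending: -0.195 m is -0.26, -0.155 m is -0.2067, -18.7 degrees is -0.1039.

```bash
echo '[[[-0.04,-0.032,0,0,0,-0.0278,0.093],[-0.1,-0.08,0,0,0,-0.0667,0.093],[-0.1533,-0.12,0,0,0,-0.1039,0.093],[-0.2067,-0.16,0,0,0,-0.1039,0.093],[-0.26,-0.2,0,0,0,-0.1039,0.093]]]' > m.json && python3 nudge.py m.json 30
python3 - <<'E'
from h import *
o=arm.get_obs();R=np.array(o["ee_rot"]);print(R.round(3).tolist(),R.T@(np.array([.426,.203,.200])-o["eef_pos"]))
E
```

```text
clock: 0.6
eef_pos: [0.356, 0.3384, 0.2262]
ee_rot: [[-0.996, 0.086, -0.0], [0.086, 0.996, -0.0], [0.0, -0.0, -1.0]]
force: [0.8, 0.2, -0.0]
finger_gap: 0.0926
gripper_force: 0.0
[[-0.996, 0.086, -0.0], [0.086, 0.996, -0.0], [0.0, -0.0, -1.0]] [-0.08146951 -0.12884161  0.026248  ]
```

Scaled: -0.124 m is -0.1653, -0.0775 m is -0.1033.

```bash
echo '[[[-0.0333,-0.0533,0.0133,0,0,0,0.093],[-0.0667,-0.1067,0.0267,0,0,0,0.093],[-0.0933,-0.1493,0.0347,0,0,0,0.093],[-0.1033,-0.1653,0.0347,0,0,0,0.093],[-0.1033,-0.1653,0.0347,0,0,0,0.093]]]' > m.json && python3 nudge.py m.json
python3 - <<'E'
from h import *
o=arm.get_obs();R=np.array(o["ee_rot"]);print(R.T@(np.array([.426,.203,.087])-o["eef_pos"]))
f=cam("scene");a=f["frame"][140:230,150:250,::-1]
f=cam("top");b=f["frame"][180:270,130:230,::-1]
cv2.imwrite("pics/g.png",cv2.resize(np.hstack([a,b]),None,fx=4,fy=4,interpolation=cv2.INTER_CUBIC))
E
```

```text
clock: 1.1
eef_pos: [0.4225, 0.208, 0.2]
ee_rot: [[-0.996, 0.091, -0.001], [0.091, 0.996, -0.001], [0.001, -0.001, -1.0]]
force: [0.1, 0.5, -0.4]
finger_gap: 0.0935
gripper_force: 0.0
[-0.00399064 -0.00457307  0.11300927]
```

View pics/g.png

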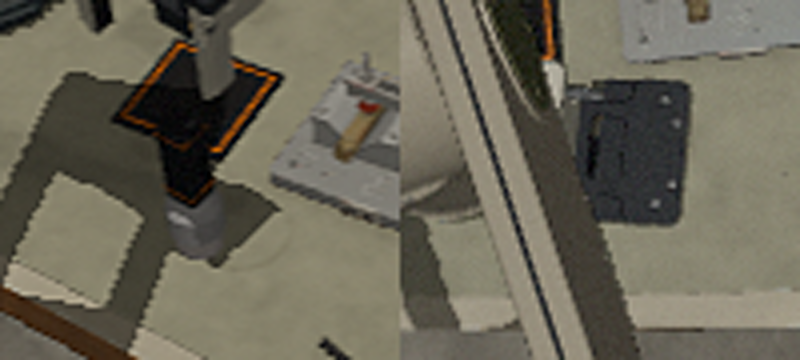

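The scene crop shows the right finger at (215,60) hanging beside the tamper grip at (185,165), which stands clear. The top view is hidden by the arm. Descending.

Scaled: 0.113 m is 0.1507, 0.105 m is 0.14.

```bash
echo '[[[0,0,0.0267,0,0,0,0.093],[0,0,0.0667,0,0,0,0.093],[0,0,0.1067,0,0,0,0.093],[0,0,0.14,0,0,0,0.093],[0,0,0.1507,0,0,0,0.093]]]' > m.json && python3 nudge.py m.json
echo '[[[0,0,0,0,0,0,0.07],[0,0,0,0,0,0,0.05],[0,0,0,0,0,0,0.03],[0,0,0,0,0,0,0.01],[0,0,0,0,0,0,0.01]]]' > m.json && python3 nudge.py m.json 30
echo '[[[0,0,0,0,0,0,0.01],[0,0,0,0,0,0,0.01],[0,0,0,0,0,0,0.01]]]' > m.json && python3 nudge.py m.json 30
```

```text
clock: 1.7
eef_pos: [0.4195, 0.2105, 0.0847]
ee_rot: [[-0.996, 0.085, -0.005], [0.085, 0.996, -0.001], [0.004, -0.002, -1.0]]
force: [0.3, -0.5, 0.5]
finger_gap: 0.0929
gripper_force: 0.0
clock: 2.2
eef_pos: [0.4228, 0.2102, 0.0886]
ee_rot: [[-0.996, 0.087, 0.002], [0.087, 0.996, 0.001], [-0.001, 0.001, -1.0]]
force: [-0.8, -0.6, -0.2]
finger_gap: 0.0576
gripper_force: 0.0
clock: 2.5
eef_pos: [0.4221, 0.2098, 0.0877]
ee_rot: [[-0.996, 0.087, 0.0], [0.087, 0.996, -0.0], [-0.0, -0.0, -1.0]]
force: [-0.3, -1.8, -0.3]
finger_gap: 0.0337
gripper_force: 0.3
```

Scaled: -0.005 m is -0.0067, -0.003 m is -0.004.

```bash
echo '[[[-0.0027,-0.004,0,0,0,0,0.01],[-0.004,-0.0067,0,0,0,0,0.01],[-0.004,-0.0067,0,0,0,0,0.01],[-0.004,-0.0067,0,0,0,0,0.01],[-0.004,-0.0067,0,0,0,0,0.01]]]' > m.json && python3 nudge.py m.json 35
python3 -c "
from h import *
o=arm.get_obs();print(o['eef_pos'],o['force'],o['wrist_torque'])"
```

```text
clock: 3.0
eef_pos: [0.4247, 0.2046, 0.0876]
ee_rot: [[-0.996, 0.087, -0.0], [0.087, 0.996, -0.0], [-0.0, -0.0, -1.0]]
force: [-0.0, 0.0, -0.7]
finger_gap: 0.0264
gripper_force: 35.0
[0.42465042 0.20461933 0.08755745] [-9.53434145e-07  3.03484391e-02 -7.08790135e-01] [ 0.06397888 -0.01867308  0.01906117]
```

Scaled: -0.155 m is -0.2067, -0.145 m is -0.1933, -5 degrees is -0.0278.

```bash
echo '[[[0,0,-0.0267,0,0,0,0.01],[0,0,-0.08,0,0,-0.0111,0.01],[0,0,-0.14,0,0,-0.0278,0.01],[0,0,-0.1933,0,0,-0.0278,0.01],[0,0,-0.2067,0,0,-0.0278,0.01]]]' > m.json && python3 nudge.py m.json && echo '[[[0,0,0,0,0,0,0.01]]]' > m.json && python3 nudge.py m.json
echo '[[[0,-0.0267,0,0,0,0,0.01],[0,-0.08,0,0,0,0,0.01],[0,-0.1333,0,0,0,0,0.01],[0,-0.1867,0,0,0,0,0.01],[0,-0.24,0,0,0,0,0.01]]]' > m.json && python3 nudge.py m.json
python3 -c "
from h import *
o=arm.get_obs();print(o['eef_pos'],o['force'],o['wrist_torque'],o['q'],o['finger_gap'])"
```

```text
clock: 3.5
eef_pos: [0.4267, 0.2054, 0.2477]
ee_rot: [[-1.0, 0.0, 0.007], [0.0, 1.0, 0.002], [-0.007, 0.002, -1.0]]
force: [0.9, 0.1, -3.3]
finger_gap: 0.0257
gripper_force: 35.0
clock: 3.6
eef_pos: [0.4256, 0.205, 0.2439]
ee_rot: [[-1.0, 0.0, 0.003], [0.0, 1.0, 0.001], [-0.003, 0.001, -1.0]]
force: [0.2, -0.6, -4.0]
finger_gap: 0.0255
gripper_force: 35.0
clock: 4.1
eef_pos: [0.4229, 0.0234, 0.239]
ee_rot: [[-1.0, -0.0, -0.005], [-0.0, 1.0, 0.0], [0.005, 0.0, -1.0]]
force: [0.6, 0.0, -3.0]
finger_gap: 0.0261
gripper_force: 35.0
[0.42285673 0.0234306  0.23902277] [ 0.60466445  0.04724694 -2.96543762] [-0.04121252 -0.02699903 -0.00061009] [-3.76727702e+00 -2.09416395e+01  1.10190908e+02 -5.68377234e-03
  9.10350785e+01 -9.37804108e+01] 0.02607493276408199
```

```bash
echo '[[[0,-0.06,0,0,0,0,0.01],[0,-0.1133,0,0,0,0,0.01],[0,-0.1667,0,0,0,0,0.01],[0,-0.22,0,0,0,0,0.01],[0,-0.2733,0,0,0,0,0.01]]]' > m.json && python3 nudge.py m.json
echo '[[[-0.0133,-0.0533,0,0,0,0,0.01],[-0.0267,-0.1067,0,0,0,0,0.01],[-0.04,-0.16,0,0,0,0,0.01],[-0.0467,-0.1933,0,0,0,0,0.01],[-0.0493,-0.2027,0,0,0,0,0.01]]]' > m.json && python3 nudge.py m.json
echo '[[[0,0,0,0,0,0,0.01],[0,0,0,0,0,0,0.01]]]' > m.json && python3 nudge.py m.json
python3 - <<'E'
from h import *
f=cam("scene");save(f,"v1.png",(300,180,430,300),5);np.save("s2.npy",f,allow_pickle=True)
o=arm.get_obs();print(o['eef_pos'],o['force'],o['wrist_torque'],o['q'])
E
```

```text
clock: 4.6
eef_pos: [0.4229, -0.1813, 0.239]
ee_rot: [[-1.0, 0.001, -0.004], [0.001, 1.0, 0.002], [0.004, 0.002, -1.0]]
force: [1.4, 0.3, -2.7]
finger_gap: 0.0258
gripper_force: 35.0
clock: 5.1
eef_pos: [0.4601, -0.3338, 0.2381]
ee_rot: [[-1.0, 0.003, -0.005], [0.003, 1.0, 0.003], [0.005, 0.003, -1.0]]
force: [-0.7, 1.0, -3.2]
finger_gap: 0.0256
gripper_force: 35.0
clock: 5.3
eef_pos: [0.4609, -0.3309, 0.2406]
ee_rot: [[-1.0, -0.0, -0.002], [-0.0, 1.0, 0.002], [0.002, 0.002, -1.0]]
force: [-0.7, -0.3, -3.2]
finger_gap: 0.0259
gripper_force: 35.0
[ 0.46118363 -0.33082229  0.241348  ] [-0.76941215  0.65932594 -3.06108147] [0.05396608 0.00389313 0.0287717 ] [-4.08394527e+01  2.24898382e+00  8.92558386e+01  1.63312669e-02
  8.86240633e+01 -1.30877730e+02]
```

View pics/v1.png

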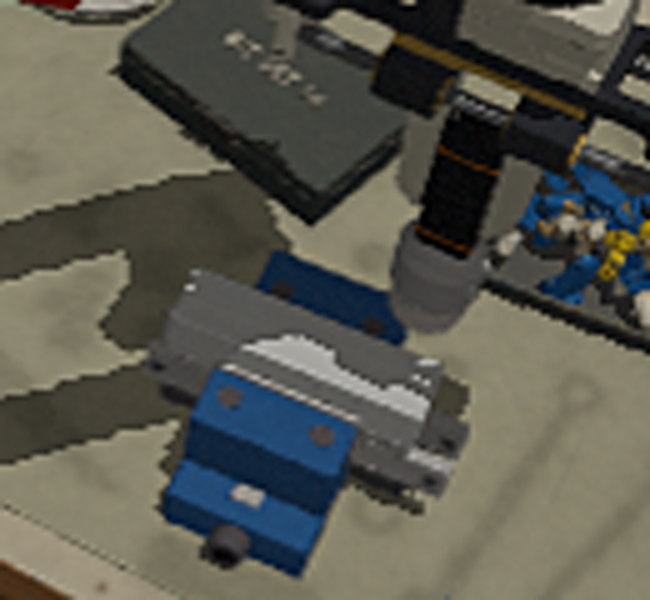

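The picture shows the tamper hanging upright with its white face at about (435,310), above the right end of the bar at about (420,380). Lowering on the right end, watching the force.

Scaled: 0.045 m is 0.06, 0.04 m is 0.0533.

```bash
echo '[[[0,0,0.0267,0,0,0,0.01],[0,0,0.0533,0,0,0,0.01],[0,0,0.06,0,0,0,0.01],[0,0,0.06,0,0,0,0.01]]]' > m.json && python3 nudge.py m.json 55
echo '[[[0,0,0.0053,0,0,0,0.01],[0,0,0.0093,0,0,0,0.01],[0,0,0.0093,0,0,0,0.01]]]' > m.json && python3 nudge.py m.json
echo '[[[0,0,0.0027,0,0,0,0.01],[0,0,0.0053,0,0,0,0.01],[0,0,0.0053,0,0,0,0.01]]]' > m.json && python3 nudge.py m.json
echo '[[[0,0,0.0027,0,0,0,0.01],[0,0,0.004,0,0,0,0.01],[0,0,0.004,0,0,0,0.01]]]' > m.json && python3 nudge.py m.json
```

```text
clock: 5.75
eef_pos: [0.4611, -0.3309, 0.1967]
ee_rot: [[-1.0, -0.001, -0.002], [-0.001, 1.0, 0.001], [0.002, 0.001, -1.0]]
force: [0.6, -0.3, -3.1]
finger_gap: 0.0258
gripper_force: 55.0
clock: 6.05
eef_pos: [0.4617, -0.3323, 0.1909]
ee_rot: [[-1.0, 0.0, 0.0], [0.0, 1.0, -0.0], [-0.0, -0.0, -1.0]]
force: [0.2, 0.8, -3.8]
finger_gap: 0.0256
gripper_force: 55.0
clock: 6.35
eef_pos: [0.4614, -0.3322, 0.1863]
ee_rot: [[-1.0, 0.0, -0.0], [0.0, 1.0, 0.0], [0.0, 0.0, -1.0]]
force: [-0.2, -0.7, -2.0]
finger_gap: 0.0256
gripper_force: 55.0
clock: 6.65
eef_pos: [0.4615, -0.3322, 0.1834]
ee_rot: [[-1.0, 0.0, -0.0], [0.0, 1.0, 0.0], [0.0, 0.0, -1.0]]
force: [-0.6, 0.7, -3.2]
finger_gap: 0.0258
gripper_force: 55.0
```

```bash
for i in 1; do echo '[[[0,0,0.0013,0,0,0,0.01],[0,0,0.0027,0,0,0,0.01],[0,0,0.0027,0,0,0,0.01]]]' > m.json && python3 nudge.py m.json|grep -E "eef_pos|force"
echo '[[[0,0,0.0013,0,0,0,0.01],[0,0,0.0027,0,0,0,0.01],[0,0,0.0027,0,0,0,0.01]]]' > m.json && python3 nudge.py m.json|grep -E "eef_pos|force"
echo '[[[0,0,0.0013,0,0,0,0.01],[0,0,0.0027,0,0,0,0.01],[0,0,0.0027,0,0,0,0.01]]]' > m.json && python3 nudge.py m.json|grep -E "eef_pos|force"; done
```

```text
eef_pos: [0.4615, -0.3322, 0.1814]
force: [-0.7, 0.6, -2.6]
gripper_force: 55.0
eef_pos: [0.4615, -0.3322, 0.1794]
force: [0.0, 0.2, -2.3]
gripper_force: 55.0
eef_pos: [0.4617, -0.3326, 0.1783]
force: [-1.7, 0.0, 3.2]
gripper_force: 55.0
```

Contact at about face height 0.091. Continuing to press in small steps.

Scaled: 0.002 m is 0.0027, 0.001 m is 0.0013.

```bash
echo '[[[0,0,0.0013,0,0,0,0.01],[0,0,0.0027,0,0,0,0.01],[0,0,0.0027,0,0,0,0.01]]]' > m.json && python3 nudge.py m.json|grep -E "eef_pos|force"
echo '[[[0,0,0.0013,0,0,0,0.01],[0,0,0.0027,0,0,0,0.01],[0,0,0.0027,0,0,0,0.01]]]' > m.json && python3 nudge.py m.json|grep -E "eef_pos|force"
echo '[[[0,0,0.0013,0,0,0,0.01],[0,0,0.0027,0,0,0,0.01],[0,0,0.0027,0,0,0,0.01]]]' > m.json && python3 nudge.py m.json|grep -E "eef_pos|force"
```

```text
eef_pos: [0.4618, -0.3335, 0.1769]
force: [-2.8, -2.9, 4.9]
gripper_force: 55.0
eef_pos: [0.4619, -0.334, 0.1752]
force: [-2.9, -4.4, 6.2]
gripper_force: 55.0
eef_pos: [0.4619, -0.3342, 0.1734]
force: [-2.3, -3.4, 6.2]
gripper_force: 55.0
```

Scaled: 0.002 m is 0.0027, 0.001 m is 0.0013.

```bash
echo '[[[0,0,0.0013,0,0,0,0.01],[0,0,0.0027,0,0,0,0.01],[0,0,0.0027,0,0,0,0.01]]]' > m.json && python3 nudge.py m.json|grep -E "eef_pos|force"
echo '[[[0,0,-0.0133,0,0,0,0.01],[0,0,-0.04,0,0,0,0.01],[0.004,0.0533,-0.04,0,0,0,0.01],[0.008,0.1067,-0.04,0,0,0,0.01],[0.0091,0.1333,-0.04,0,0,0,0.01]]]' > m.json && python3 nudge.py m.json|grep -E "eef_pos|force"
echo '[[[0,0,0.0067,0,0,0,0.01],[0,0,0.0133,0,0,0,0.01],[0,0,0.0133,0,0,0,0.01]]]' > m.json && python3 nudge.py m.json|grep -E "eef_pos|force"
```

```text
eef_pos: [0.462, -0.3343, 0.1727]
force: [-6.9, -1.0, 14.7]
gripper_force: 55.0
eef_pos: [0.4544, -0.2295, 0.1992]
force: [0.5, -0.0, -2.8]
gripper_force: 55.0
eef_pos: [0.4542, -0.2325, 0.1883]
force: [-0.5, -0.1, -3.5]
gripper_force: 55.0
```

Scaled: 0.004 m is 0.0053, 0.002 m is 0.0027.

```bash
echo '[[[0,0,0.0027,0,0,0,0.01],[0,0,0.0053,0,0,0,0.01],[0,0,0.0053,0,0,0,0.01]]]' > m.json && python3 nudge.py m.json|grep -E "eef_pos|force"
echo '[[[0,0,0.0013,0,0,0,0.01],[0,0,0.0027,0,0,0,0.01],[0,0,0.0027,0,0,0,0.01]]]' > m.json && python3 nudge.py m.json|grep -E "eef_pos|force"
echo '[[[0,0,0.0013,0,0,0,0.01],[0,0,0.0027,0,0,0,0.01],[0,0,0.0027,0,0,0,0.01]]]' > m.json && python3 nudge.py m.json|grep -E "eef_pos|force"
echo '[[[0,0,0.0013,0,0,0,0.01],[0,0,0.0027,0,0,0,0.01],[0,0,0.0027,0,0,0,0.01]]]' > m.json && python3 nudge.py m.json|grep -E "eef_pos|force"
```

```text
eef_pos: [0.4545, -0.2327, 0.1852]
force: [0.1, 0.6, -3.3]
gripper_force: 55.0
eef_pos: [0.4547, -0.2323, 0.1835]
force: [0.4, 0.2, -4.4]
gripper_force: 55.0
eef_pos: [0.4547, -0.2322, 0.1815]
force: [-0.4, 0.7, -2.4]
gripper_force: 55.0
eef_pos: [0.4549, -0.2321, 0.1798]
force: [-0.7, 1.1, -1.1]
gripper_force: 55.0
```

Scaled: 0.002 m is 0.0027, 0.001 m is 0.0013.

```bash
echo '[[[0,0,0.0013,0,0,0,0.01],[0,0,0.0027,0,0,0,0.01],[0,0,0.0027,0,0,0,0.01]]]' > m.json && python3 nudge.py m.json|grep -E "eef_pos|force"
echo '[[[0,0,0.0013,0,0,0,0.01],[0,0,0.0027,0,0,0,0.01],[0,0,0.0027,0,0,0,0.01]]]' > m.json && python3 nudge.py m.json|grep -E "eef_pos|force"
echo '[[[0,0,0.0013,0,0,0,0.01],[0,0,0.0027,0,0,0,0.01],[0,0,0.0027,0,0,0,0.01]]]' > m.json && python3 nudge.py m.json|grep -E "eef_pos|force"
echo '[[[0,0,0.0013,0,0,0,0.01],[0,0,0.0027,0,0,0,0.01],[0,0,0.0027,0,0,0,0.01]]]' > m.json && python3 nudge.py m.json|grep -E "eef_pos|force"
```

```text
eef_pos: [0.455, -0.2317, 0.1779]
force: [-0.8, 3.7, 3.5]
gripper_force: 55.0
eef_pos: [0.4551, -0.232, 0.1758]
force: [-1.0, 3.2, 3.1]
gripper_force: 55.0
eef_pos: [0.4552, -0.232, 0.1741]
force: [-0.9, 5.1, 5.6]
gripper_force: 55.0
eef_pos: [0.4552, -0.232, 0.1722]
force: [-1.4, 6.7, 5.3]
gripper_force: 55.0
```

Scaled: 0.0015 m is 0.002, 0.001 m is 0.0013.

```bash
echo '[[[0,0,0.0013,0,0,0,0.01],[0,0,0.002,0,0,0,0.01],[0,0,0.002,0,0,0,0.01]]]' > m.json && python3 nudge.py m.json|grep -E "eef_pos|force"
echo '[[[0,0,0.0013,0,0,0,0.01],[0,0,0.002,0,0,0,0.01],[0,0,0.002,0,0,0,0.01]]]' > m.json && python3 nudge.py m.json|grep -E "eef_pos|force"
```

```text
eef_pos: [0.4552, -0.232, 0.1714]
force: [-3.2, 6.3, 11.3]
gripper_force: 55.0
eef_pos: [0.4554, -0.2321, 0.1714]
force: [-7.0, 9.2, 21.6]
gripper_force: 55.0
```

Left end is hard down at 0.1714. Back to the right end.

Scaled: -0.1 m is -0.1333, -0.08 m is -0.1067.

```bash
echo '[[[0,0,-0.0133,0,0,0,0.01],[0,0,-0.0267,0,0,0,0.01],[-0.004,-0.0533,-0.0267,0,0,0,0.01],[-0.008,-0.1067,-0.0267,0,0,0,0.01],[-0.0091,-0.1333,-0.0267,0,0,0,0.01]]]' > m.json && python3 nudge.py m.json|grep -E "eef_pos|force"
echo '[[[0,0,0.0067,0,0,0,0.01],[0,0,0.0133,0,0,0,0.01],[0,0,0.0133,0,0,0,0.01]]]' > m.json && python3 nudge.py m.json|grep -E "eef_pos|force"
echo '[[[0,0,0.004,0,0,0,0.01],[0,0,0.0067,0,0,0,0.01],[0,0,0.0067,0,0,0,0.01]]]' > m.json && python3 nudge.py m.json|grep -E "eef_pos|force"
echo '[[[0,0,0.0013,0,0,0,0.01],[0,0,0.0027,0,0,0,0.01],[0,0,0.0027,0,0,0,0.01]]]' > m.json && python3 nudge.py m.json|grep -E "eef_pos|force"
echo '[[[0,0,0.0013,0,0,0,0.01],[0,0,0.0027,0,0,0,0.01],[0,0,0.0027,0,0,0,0.01]]]' > m.json && python3 nudge.py m.json|grep -E "eef_pos|force"
```

```text
eef_pos: [0.4613, -0.3355, 0.1887]
force: [-0.9, 0.8, -2.6]
gripper_force: 55.0
eef_pos: [0.4609, -0.3311, 0.177]
force: [-0.5, -0.3, -2.5]
gripper_force: 55.0
eef_pos: [0.4616, -0.3317, 0.1734]
force: [-0.2, -0.7, -3.6]
gripper_force: 55.0
eef_pos: [0.4616, -0.3323, 0.1717]
force: [0.0, -0.1, -2.4]
gripper_force: 55.0
eef_pos: [0.4618, -0.3324, 0.1714]
force: [-4.8, 3.6, 9.4]
gripper_force: 55.0
```

Scaled: 0.0015 m is 0.002, 0.001 m is 0.0013.

```bash
echo '[[[0,0,0.0013,0,0,0,0.01],[0,0,0.002,0,0,0,0.01],[0,0,0.002,0,0,0,0.01]]]' > m.json && python3 nudge.py m.json|grep -E "eef_pos|force"
echo '[[[0,0,0.0007,0,0,0,0.01],[0,0,0.0007,0,0,0,0.01]]]' > m.json && python3 nudge.py m.json|grep -E "eef_pos|force"
```

```text
eef_pos: [0.4619, -0.3325, 0.1714]
force: [-7.4, 7.0, 18.4]
gripper_force: 55.0
eef_pos: [0.4619, -0.3325, 0.1713]
force: [-8.0, 6.1, 21.1]
gripper_force: 55.0
```

Scaled: 0.1 m is 0.1333, 0.08 m is 0.1067.

```bash
echo '[[[0,0,-0.0133,0,0,0,0.01],[0,0,-0.0267,0,0,0,0.01],[0.004,0.0533,-0.0267,0,0,0,0.01],[0.008,0.1067,-0.0267,0,0,0,0.01],[0.0091,0.1333,-0.0267,0,0,0,0.01]]]' > m.json && python3 nudge.py m.json|grep -E "eef_pos|force"
echo '[[[0,0,0.0067,0,0,0,0.01],[0,0,0.0133,0,0,0,0.01],[0,0,0.0187,0,0,0,0.01],[0,0,0.0187,0,0,0,0.01]]]' > m.json && python3 nudge.py m.json|grep -E "eef_pos|force"
echo '[[[0,0,0.0027,0,0,0,0.01],[0,0,0.0053,0,0,0,0.01],[0,0,0.0053,0,0,0,0.01]]]' > m.json && python3 nudge.py m.json|grep -E "eef_pos|force"
echo '[[[0,0,0.0013,0,0,0,0.01],[0,0,0.0027,0,0,0,0.01],[0,0,0.0027,0,0,0,0.01]]]' > m.json && python3 nudge.py m.json|grep -E "eef_pos|force"
```

```text
eef_pos: [0.4545, -0.23, 0.1877]
force: [0.2, -0.9, -2.2]
gripper_force: 55.0
eef_pos: [0.4542, -0.2329, 0.1726]
force: [0.2, 1.0, -2.8]
gripper_force: 55.0
eef_pos: [0.4549, -0.2329, 0.1714]
force: [-5.2, 2.2, 9.2]
gripper_force: 55.0
eef_pos: [0.4551, -0.233, 0.1714]
force: [-10.4, 6.4, 23.4]
gripper_force: 55.0
```

Both ends hold at 0.1714 under more than 23 N, so the bar is level and seated. Lifting and looking at it on the way out.

Scaled: -0.078 m is -0.104, 0.06 m is 0.08.

```bash
echo '[[[0,0,-0.02,0,0,0,0.01],[0,0,-0.0667,0,0,0,0.01],[0.0133,0,-0.104,0,0,0,0.01],[0.0333,0.0267,-0.104,0,0,0,0.01],[0.048,0.08,-0.104,0,0,0,0.01]]]' > m.json && python3 nudge.py m.json|grep -E "eef_pos|force"
echo '[[[0,0.06,0,0,0,0,0.01],[0,0.1133,0,0,0,0,0.01],[0,0.1667,0,0,0,0,0.01],[0,0.22,0,0,0,0,0.01],[0,0.2733,0,0,0,0,0.01]]]' > m.json && python3 nudge.py m.json|grep -E "eef_pos|force"
echo '[[[0,0.0533,0,0,0,0,0.01],[0,0.1067,0,0,0,0,0.01],[0,0.16,0,0,0,0,0.01],[0,0.2133,0,0,0,0,0.01],[0,0.2667,0,0,0,0,0.01]]]' > m.json && python3 nudge.py m.json|grep -E "eef_pos|force"
python3 - <<'E'
from h import *
f=cam("scene");a=f["frame"][225:297,316:412,::-1]
g=cam("top");b=g["frame"][170:242,325:421,::-1]
cv2.imwrite("pics/v2.png",cv2.resize(np.hstack([a,b]),None,fx=4,fy=4,interpolation=cv2.INTER_CUBIC))
o=arm.get_obs();print(o['clock'],o['eef_pos'],np.array(o['ee_rot']).round(3).tolist())
E
```

```text
eef_pos: [0.4189, -0.174, 0.2474]
force: [1.1, 1.1, -3.4]
gripper_force: 55.0
eef_pos: [0.4189, 0.034, 0.2463]
force: [0.8, 0.5, -3.9]
gripper_force: 55.0
eef_pos: [0.419, 0.2344, 0.2462]
force: [0.8, -0.3, -3.0]
gripper_force: 55.0
17.85 [0.41847317 0.23675728 0.24591196] [[-1.0, -0.004, 0.0], [-0.004, 1.0, 0.002], [-0.0, 0.002, -1.0]]
```

View pics/v2.png

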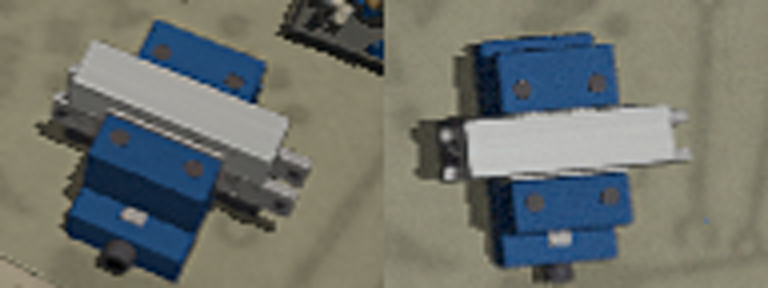

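The picture shows the bar lying lower and level, with an even band over both jaws and both parallels still in place (scene ends near (295,180), left ends near (60,105)). On to the pad.

Scaled: -0.122 m is -0.1627, 0.056 m is 0.0747.

```bash
echo '[[[0,0.04,0,0,0,0,0.01],[-0.0267,0.0747,0,0,0,0,0.01],[-0.08,0.0747,0,0,0,0,0.01],[-0.1333,0.0747,0,0,0,0,0.01],[-0.1627,0.0747,0,0,0,0,0.01]]]' > m.json && python3 nudge.py m.json|grep -E "eef_pos|force"
echo '[[[0,0,0.04,0,0,0,0.01],[0,0,0.0933,0,0,0,0.01],[0,0,0.1467,0,0,0,0.01],[0,0,0.1733,0,0,0,0.01],[0,0,0.1733,0,0,0,0.01]]]' > m.json && python3 nudge.py m.json 55|grep -E "eef_pos|force"
python3 - <<'E'
from h import *
f=cam("scene");save(f,"p1.png",(150,110,270,220),5)
o=arm.get_obs();print(o['clock'],o['eef_pos'],np.array(o['ee_rot']).round(3).tolist())
E
```

```text
eef_pos: [0.5436, 0.2878, 0.2454]
force: [-0.6, -0.3, -3.2]
gripper_force: 55.0
eef_pos: [0.5384, 0.2867, 0.111]
force: [-0.2, -0.2, -3.2]
gripper_force: 55.0
18.9 [0.53997157 0.28751801 0.11403814] [[-1.0, 0.001, -0.003], [0.001, 1.0, -0.002], [0.003, -0.002, -1.0]]
```

View pics/p1.png

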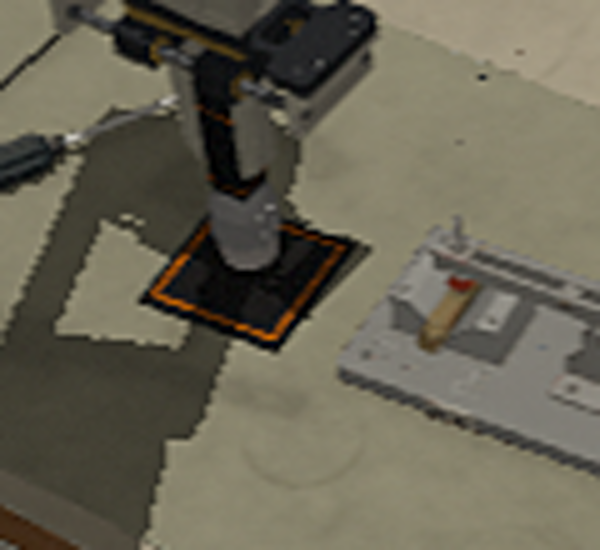

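The tamper is upright above the pad, its face near (248,265) and the pad centre near (258,283), which fits the 22 mm left to go down. Lowering gently.

Scaled: 0.018 m is 0.024, 0.004 m is 0.0053.

```bash
echo '[[[0,0.0053,0.0107,0,0,0,0.01],[0,0.0053,0.02,0,0,0,0.01],[0,0.0053,0.024,0,0,0,0.01],[0,0.0053,0.024,0,0,0,0.01]]]' > m.json && python3 nudge.py m.json|grep -E "eef_pos|force"
echo '[[[0,0,0.0027,0,0,0,0.01],[0,0,0.004,0,0,0,0.01],[0,0,0.004,0,0,0,0.01]]]' > m.json && python3 nudge.py m.json|grep -E "eef_pos|force"
echo '[[[0,0,0.0013,0,0,0,0.01],[0,0,0.002,0,0,0,0.01],[0,0,0.002,0,0,0,0.01]]]' > m.json && python3 nudge.py m.json|grep -E "eef_pos|force"
```

```text
eef_pos: [0.5408, 0.2927, 0.0976]
force: [0.4, 0.4, -3.6]
gripper_force: 55.0
eef_pos: [0.5408, 0.2927, 0.0947]
force: [-0.0, 0.2, -3.2]
gripper_force: 55.0
eef_pos: [0.5408, 0.2927, 0.0931]
force: [-1.2, 0.7, -2.5]
gripper_force: 55.0
```

Scaled: 0.001 m is 0.0013, 0.0005 m is 0.0007.

```bash
echo '[[[0,0,0.0007,0,0,0,0.01],[0,0,0.0013,0,0,0,0.01],[0,0,0.0013,0,0,0,0.01]]]' > m.json && python3 nudge.py m.json|grep -E "eef_pos|force"
echo '[[[0,0,0.0007,0,0,0,0.01],[0,0,0.0011,0,0,0,0.01],[0,0,0.0011,0,0,0,0.01]]]' > m.json && python3 nudge.py m.json|grep -E "eef_pos|force"
```

```text
eef_pos: [0.5408, 0.2927, 0.092]
force: [-0.2, 0.3, -2.9]
gripper_force: 55.0
eef_pos: [0.5409, 0.2927, 0.0916]
force: [-0.7, -1.0, -0.9]
gripper_force: 55.0
```

Contact at the predicted height. Releasing.

Scaled: 0.0004 m is 0.0005.

```bash
echo '[[[0,0,0.0005,0,0,0,0.01],[0,0,0.0005,0,0,0,0.01]]]' > m.json && python3 nudge.py m.json 5|grep -E "eef_pos|force"
echo '[[[0,0,0.0005,0,0,0,0.03],[0,0,0.0005,0,0,0,0.04],[0,0,0.0005,0,0,0,0.05],[0,0,0.0005,0,0,0,0.06],[0,0,0.0005,0,0,0,0.07]]]' > m.json && python3 nudge.py m.json|grep -E "eef_pos|force|gap"
echo '[[[0,0,0,0,0,0,0.08],[0,0,0,0,0,0,0.08],[0,0,0,0,0,0,0.08]]]' > m.json && python3 nudge.py m.json|grep -E "eef_pos|force|gap"
```

```text
eef_pos: [0.5412, 0.2927, 0.0916]
force: [-0.9, -1.9, 3.0]
gripper_force: 5.0
eef_pos: [0.5409, 0.2927, 0.0904]
force: [0.1, 0.4, 0.0]
finger_gap: 0.0574
gripper_force: 0.0
eef_pos: [0.5409, 0.2927, 0.0905]
force: [1.0, 1.1, 0.1]
finger_gap: 0.0788
gripper_force: 0.0
```

Scaled: -0.13 m is -0.1733, -0.1 m is -0.1333.

```bash
echo '[[[0,0,-0.0133,0,0,0,0.085],[0,0,-0.04,0,0,0,0.085],[0,0,-0.08,0,0,0,0.085],[0,0,-0.1333,0,0,0,0.085],[0,0,-0.1733,0,0,0,0.085]]]' > m.json && python3 nudge.py m.json|grep -E "eef_pos|force|gap"
echo '[[[0.04,0,0,0,0,0,0.085],[0.0933,0,0,0,0,0,0.085],[0.1333,0,0,0,0,0,0.085],[0.16,0,0,0,0,0,0.085],[0.16,0,0,0,0,0,0.085]]]' > m.json && python3 nudge.py m.json|grep -E "eef_pos|force|gap"
echo '[[[0,0,0,0,0,0,0.085],[0,0,0,0,0,0,0.085],[0,0,0,0,0,0,0.085]]]' > m.json && python3 nudge.py m.json|grep -E "clock|eef_pos|force|gap"
python3 - <<'E'
from h import *
f=cam("scene");a=f["frame"][115:215,150:250,::-1]
g=cam("top");b=g["frame"][140:240,110:210,::-1]
cv2.imwrite("pics/e.png",cv2.resize(np.hstack([a,b]),None,fx=4,fy=4,interpolation=cv2.INTER_CUBIC))
E
```

```text
eef_pos: [0.5413, 0.2929, 0.224]
force: [-0.2, 0.2, 0.2]
finger_gap: 0.0853
gripper_force: 0.0
eef_pos: [0.4192, 0.2931, 0.2217]
force: [-0.0, 0.4, 0.3]
finger_gap: 0.085
gripper_force: 0.0
clock: 22.8
eef_pos: [0.4217, 0.2926, 0.2206]
force: [-0.6, 0.4, -0.2]
finger_gap: 0.0852
gripper_force: 0.0
```

View pics/e.png

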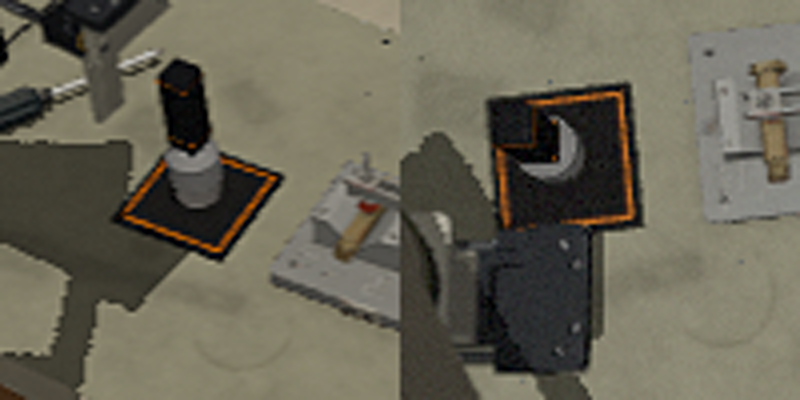

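The tamper stands upright on the pad: its base is at (198,195) in the scene half, its collar is at (550,150) in the top half, and the gripper is clear of it.

```bash
python3 -c "
from plant import arm
print(arm.close_job())"
```

```text
the job is handed in; nothing more can be done
None
```

I handed the job in at about 23 s: both ends of the bar stopped at the same height under more than 20 N of push (seated and level), and the tamper stands upright and released on the pad. I didn't test directly whether the parallels still slide.

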